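Find the vacuum check valve with the loose ball

TASK

One of the three check valves in the white rack has a ball that has broken free of its cage: lift the valves one at a time, rock each gently end to end and feel which one has something rolling inside. Lay that one flat, right way up, in the red reject tray, and set any sound valve you took out back gently in its own place in the rack. Do not knock the valves hard or disturb the other things on the bench.

Things in the scene. Friction and masses are not known exactly. Their poses are not given: they have to be found in the camera images.
- rack: fixed white plate, x from -100 to +125 mm, 350 mm along y, 12 mm thick; origin under it below valve_b, z up. Valves lie along its x at x = 0, y = +120, 0, -120 mm. Blue ridges 10 mm above the plate, at x = +-60 mm (20 mm long), stand 3 mm clear of each valve's sides; between x = -50 and +50 mm the valve's sides are free down to the plate.
- tray: fixed red open tray, 260 mm along its x, 170 mm along y, walls 30 mm high and 4 mm thick, floor 4 mm thick; origin under its centre, z up. It is empty at the start and stands left or right of the rack.
- valve_a_center (a point): one of three like closed check valves: grey housing 160 mm long, 50 wide, 50 high, black ends, blue stripe on top, a blue plug (28 mm across) 10 mm out of each end; 0.40 to 0.54 kg. Point: housing centre, 25 mm above its underside; x along its length, z up. Lies in the rack at rack y +120 mm. Any of the three may be the faulty one; housing weights differ too.
- valve_b_center (a point): like valve_a, at rack y 0. Inside a sound valve the ball is caged at the middle; nothing shifts over 2 mm. In the faulty one a 160 g steel ball, 34 mm across, can run 57 mm either way from the middle along the housing. Starts at the middle; level, it stays put; tipped lengthwise 20 degrees it rolls to the low end.
- valve_c_center (a point): like valve_a, at rack y -120 mm. Held level at its centre, the faulty valve's moment across its length differs by about 0.15 N m between ball at one end and ball at the other; a sound one's by under 0.03.
- flask: round glass flask, 96 mm across, 160 mm high, on a cork foot, far side of the bench; origin under its centre. Leave alone
- bottle: amber bottle, 64 mm across, 150 mm high, far side; origin under its centre. Leave alone
- jar: clear jar with blue cap, 60 mm across, 80 mm high, far side; origin under its centre. Leave alone
- wrench: wrench lying to the left, along its x. Leave alone
- driver: black screwdriver lying to the right, along its x. Leave alone
- collar: light blue ring, 60 mm across, 16 mm high, to the left; origin under its centre. Leave alone
- fitting: small brass fitting, 26 mm across, 28 mm high, standing on the rack's far edge strip about 108 mm in +x from the line of valve centres; origin under its centre. Leave alone

How it is judged (in metres and radians):
On the way:
1. the faulty valve is lifted at least 30 mm out of the rack and its loose ball runs against one of its ends (((contact force between valve_a_c0 and anything else above 0.25 N and contact force between any of valve_a_c1, valve_a_c2 and anything else above 0.1 N and height (world z) of valve_a_center above 0.067 m) or (contact force between valve_b_c0 and anything else above 0.25 N and contact force between any of valve_b_c1, valve_b_c2 and anything else above 0.1 N and height (world z) of valve_b_center above 0.067 m) or (contact force between valve_c_c0 and anything else above 0.25 N and contact force between any of valve_c_c1, valve_c_c2 and anything else above 0.1 N and height (world z) of valve_c_center above 0.067 m))).
At the end, for the whole second after the job is handed in: the valve with the loose ball lies flat on the floor of the red tray, right way up (within 6 degrees); the two sound valves lie flat in the rack within 15 mm of where they started; all are at rest and released (((contact force between valve_a_c0 and anything else above 0.25 N and x of valve_a_center in the frame of tray between -0.12 and 0.12 m and y of valve_a_center in the frame of tray between -0.07 and 0.07 m and height (world z) of valve_a_center below 0.036 m and angle between each of valve_a_center, valve_b_center, valve_c_center's own z axis and vertical below 0.1 rad and distance of each of valve_b_center, valve_c_center from where it was at the start of the episode below 0.015 m) or (contact force between valve_b_c0 and anything else above 0.25 N and x of valve_b_center in the frame of tray between -0.12 and 0.12 m and y of valve_b_center in the frame of tray between -0.07 and 0.07 m and height (world z) of valve_b_center below 0.036 m and angle between each of valve_b_center, valve_a_center, valve_c_center's own z axis and vertical below 0.1 rad and distance of each of valve_a_center, valve_c_center from where it was at the start of the episode below 0.015 m) or (contact force between valve_c_c0 and anything else above 0.25 N and x of valve_c_center in the frame of tray between -0.12 and 0.12 m and y of valve_c_center in the frame of tray between -0.07 and 0.07 m and height (world z) of valve_c_center below 0.036 m and angle between each of valve_c_center, valve_a_center, valve_b_center's own z axis and vertical below 0.1 rad and distance of each of valve_a_center, valve_b_center from where it was at the start of the episode below 0.015 m)) and linear speed of each of valve_a, valve_b, valve_c below 0.02 m/s); the robot touches nothing.
It fails at once if one of the other things (flask, bottle, jar, wrench, screwdriver, ring, fitting) is pushed or knocked more than 30 mm from its place (distance of any of flask, bottle, jar, wrench, driver, collar, fitting from where it was at the start of the episode above 0.03 m).
It fails at once if a valve is shaken so hard, or bumped on its end so hard, that an end wall takes more than 30 N (contact force between any of valve_a_c1, valve_a_c2, valve_b_c1, valve_b_c2, valve_c_c1, valve_c_c2 and anything else above 30 N).
It fails at once if a valve is pressed against or set down on the rack or the tray with more than 80 N (contact force between any of valve_a, valve_b, valve_c and rack above 80 N or contact force between any of valve_a, valve_b, valve_c and tray above 80 N).
It fails at once if a valve is let fall from more than about 10 mm ((contact force between valve_a and the fingers below 0.1 N and linear speed of valve_a above 0.45 m/s) or (contact force between valve_b and the fingers below 0.1 N and linear speed of valve_b above 0.45 m/s) or (contact force between valve_c and the fingers below 0.1 N and linear speed of valve_c above 0.45 m/s)).
It also fails if it takes over 72 s, if anything falls off the work surface, if the arm or the gripper's body presses on something with over 40 N, if the wrist force passes 120 N, or if a joint passes its speed limit or range.

ROBOT

A 7-joint arm with a two-finger parallel gripper is mounted at the origin on the work surface. World frame = base frame: x ahead of the robot, y to its left, z up, the work surface at z = 0. Lengths are in m, angles in degrees, forces in N, time in s.
With the tool pointing down it reaches from about 0.35 to 0.9 m from the base axis. Payload 19.9 kg.
Tool frame: the origin (TCP) lies at the very end of the fingers, on their centre line; the grasp point (between the pads) lies 19 mm behind it (grip_point_offset is the distance from the TCP to the grasp point, in m); x points along the fingers, z is the direction in which the jaws open and shut, and the axes are right-handed (so a half turn about x gives the same grasp; the last joint's range is limited). The gripper opens to 94 mm and grips with 3 to 60 N. Pads are 16 mm wide; open, the fingers measure 119 mm over their backs; the gripper's body (75 mm by 177 mm) begins 78 mm behind the grasp point.
Start: joints at [-72.737, 23.915, -0.59, 92.452, 0.269, 63.638, -3.037], TCP at [0.21, 0.589, 0.205] pointing down, gripper open.
Joint ranges: [-161.28, 161.28], [-22.2, 115.67], [-73.04, 71.86], [3.21, 147.25], [-68.34, 248.33], [10.77, 114.83], [-161.83, 161.83]. Speed limits (degrees/s): [108.29, 108.29, 136.94, 136.94, 172.46, 172.46, 172.46].

INTERFACE

Orientations are given as [roll, pitch, yaw] about the fixed x, y, z axes, in that order (R = Rz(yaw) Ry(pitch) Rx(roll)).
In Python, from bench import state, capture, calibration, sign_off, grip_point_offset gives the robot as it stands.
- The arm moves only by the tool jog_arm, never from a script. Its argument "series" is a list of rows, each a list of 6 numbers: the shift along the world's x, y, z in cm, then the turn, a rotation vector about the world's x, y, z in degrees. A call has 1 to 10 rows; each row is the pose to reach, as a shift and turn from the pose commanded when the call began; what a row does not reach only later rows make up. A row lasts 1/12 s, in which the tool goes at most 41.7 mm and 7.16 degrees, less where a joint would pass 70% of its speed; a pose out of reach is approached as far as the arm can. A call with a gripper value outside its range is refused whole. "gripper" is the opening, from 0 (shut) to 1 (fully open), set as the call begins (left out, the last holds). The fingers move at their own pace and stop on an object; the grip force is fixed at half the most. Time passes only in rows, so rows that repeat a pose let the fingers close. It gives the time, the measured TCP pose, the force and the opening at its end, in the units of the state.
- state(): the state, without advancing time (a new reading comes with each control period).
- capture(name): name is "scene" or "top" or "wrist"; returns the picture (480x640x3 uint8, red, green, blue); there is no depth.
- calibration(name): a dict with "mtx" (3x3 intrinsics, pixels), "T" (4x4, takes a point from camera to world coordinates). Camera axes: x right, y up, looking along -z (the intrinsics and any distortion apply to the point x, -y, -z); pixel columns grow to the right and rows downward; lengths in m; the calibration is good to about 2 mm. A picture is of the moment at which its call begins: read the wrist's pose just before it. calibration takes no time and is no camera call; for the wrist camera it gives the pose at the moment of the call.
- sign_off(): hands the job in, once; it reports no verdict.
The state is a dict: "t": time; "joint_pos": joint angles; "qd": joint speeds; "tau": joint torques, N m; "ee_pos": TCP position; "orientation": TCP orientation; "contact_force": force on the tool from outside, world axes, zero at the start; "wrist_torque": the same for the moment, N m; "width": finger opening in m.
Only numpy, scipy, OpenCV 4.12 (cv2) and the standard library are available. Lean on these libraries where they do the work, as an engineer would, in place of code of your own. Each camera call takes 0.05 s, during which the arm holds its last target.

## Working session

There is one attempt and no reset: what is moved stays moved. The work goes in short steps, Python scripts to look and compute and a tool call to move; the robot and the scene stay as the last step left them, time stands still between calls to the robot, and variables do not carry over. Pictures are saved under pics/ and viewed, and the job is handed in when it is done.

Besides the shell and the picture viewer there is one more tool, called after "Emit:" as name([rows], argument=value, ...), one row to a line, values as JSON. jog_arm: Moves the arm, as the interface text tells. Its arguments: {"type":"object","properties":{"series":{"type":"array","items":{"type":"array","items":{"type":"number"}}},"gripper":{"type":"number"}},"required":["series"]}

```bash
ls; mkdir -p pics
python3 - <<'E'
from bench import *
import cv2
print(state()); print(grip_point_offset)
for n in ["scene","top","wrist"]:
    c=calibration(n); print(n,c)
    cv2.imwrite(f"pics/{n}0.png",cv2.cvtColor(capture(n),cv2.COLOR_RGB2BGR))
E
```

```text
pics
{'t': 0.0, 'joint_pos': array([-72.73863126,  23.94915391,  -0.5927489 ,  92.48503791,
         0.27058055,  63.63684439,  -3.03597577]), 'qd': array([-0.05116177,  0.0066034 , -0.14567577, -0.14802152,  0.11307455,
       -0.04925407, -0.01409561]), 'tau': array([-1.06816660e-03, -8.51263261e+01,  6.38222750e-01, -4.25979781e+01,
       -4.87446610e-02,  1.88485201e-02,  1.19471956e-04]), 'ee_pos': array([0.20992912, 0.58829631, 0.20481652]), 'orientation': array([-175.5784404 ,   89.93033202, -105.21361686]), 'contact_force': array([ 0.7431839 , -0.26834243, -0.18173096]), 'wrist_torque': array([-0.0366817 , -0.01764475, -0.05225662]), 'width': 0.09399246610833155}
0.0188
scene {'mtx': array([[505.07853176,   0.        , 318.40479086],
       [  0.        , 505.07853176, 239.74019261],
       [  0.        ,   0.        ,   1.        ]]), 'T': array([[-0.06946504, -0.85735063,  0.51002403,  1.27413294],
       [ 0.99756072, -0.06322007,  0.02959435,  0.05417256],
       [ 0.00687102,  0.51083571,  0.8596509 ,  1.16586252],
       [ 0.        ,  0.        ,  0.        ,  1.        ]])}
top {'mtx': array([[557.13564161,   0.        , 323.1150804 ],
       [  0.        , 557.13564161, 238.72808076],
       [  0.        ,   0.        ,   1.        ]]), 'T': array([[-0.02836855,  0.99785389, -0.05901556,  0.5358721 ],
       [-0.99941915, -0.02942933, -0.01718355, -0.01352188],
       [-0.01888346,  0.05849381,  0.99810916,  1.72131578],
       [ 0.        ,  0.        ,  0.        ,  1.        ]])}
wrist {'mtx': array([[388.87232364,   0.        , 322.3181126 ],
       [  0.        , 388.87232364, 231.82903264],
       [  0.        ,   0.        ,   1.        ]]), 'T': array([[ 0.33617644, -0.90827934, -0.2490262 ,  0.13694781],
       [ 0.94179848,  0.32392589,  0.08993136,  0.61428856],
       [-0.00101677, -0.2647653 ,  0.96431235,  0.38441304],
       [ 0.        ,  0.        ,  0.        ,  1.        ]])}
```

View pics/top0.png

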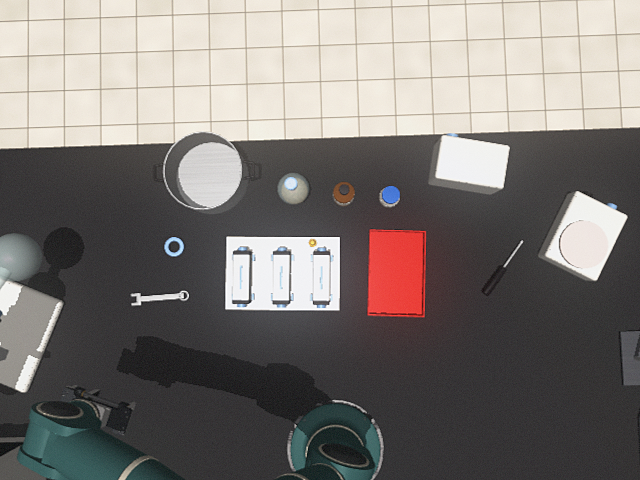

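View pics/scene0.png

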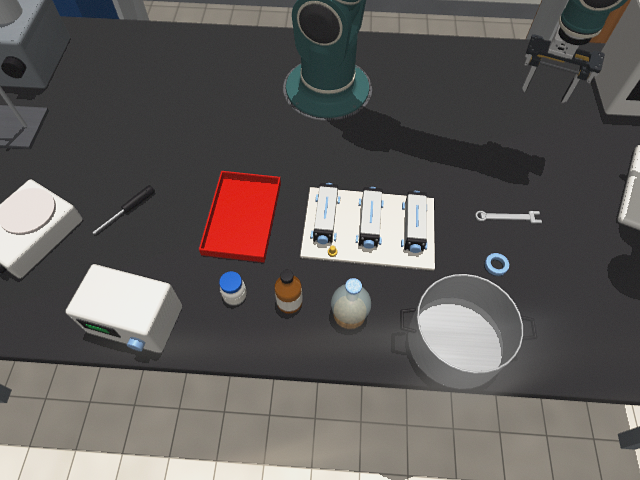

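Top view: the white rack is at columns 226–340, rows 236–310, with valves at columns ~243, 282 and 321 (row ~277). The red tray is at columns 369–426, rows 230–317, to the robot's right. The fitting is at (312,242). Next I'll measure these.

```bash
cat > h.py <<'E'
import numpy as np, cv2
from bench import *
from scipy.spatial.transform import Rotation as R
def ray(name,uv,z,c=None):
    c=c or calibration(name); K=c["mtx"];T=c["T"]
    uv=np.atleast_2d(uv).astype(float)
    d=np.c_[(uv[:,0]-K[0,2])/K[0,0],-(uv[:,1]-K[1,2])/K[1,1],-np.ones(len(uv))]@T[:3,:3].T
    o=T[:3,3]; return (o+d*((z-o[2])/d[:,2])[:,None])
def save(name,fn):
    im=cv2.cvtColor(capture(name),cv2.COLOR_RGB2BGR); cv2.imwrite("pics/"+fn,im); return im
E
python3 - <<'E'
from h import *
im=cv2.imread("pics/top0.png"); hsv=cv2.cvtColor(im,cv2.COLOR_BGR2HSV)
def rect(mask,z,name="top"):
    cs,_=cv2.findContours(mask,cv2.RETR_EXTERNAL,cv2.CHAIN_APPROX_NONE)
    c=max(cs,key=cv2.contourArea); P=ray(name,c[:,0,:],z)
    r=cv2.minAreaRect((P[:,:2]*1000).astype(np.float32)); return r
red=cv2.inRange(hsv,(0,150,80),(8,255,255))|cv2.inRange(hsv,(172,150,80),(180,255,255))
print("tray",rect(red,0.03))
w=cv2.inRange(hsv,(0,0,170),(180,60,255)); m=np.zeros_like(w); m[225:320,215:350]=w[225:320,215:350]
m=cv2.morphologyEx(m,cv2.MORPH_CLOSE,np.ones((15,15)))
print("rack",rect(m,0.012))
crop=im[225:325,215:435]; cv2.imwrite("pics/crop_top.png",cv2.resize(crop,None,fx=3.6,fy=3.6,interpolation=cv2.INTER_CUBIC))
s=cv2.imread("pics/scene0.png"); cv2.imwrite("pics/crop_sc.png",cv2.resize(s[165:285,290:450],None,fx=5,fy=5,interpolation=cv2.INTER_CUBIC))
E
```

```text
tray ((526.886474609375, -203.20477294921875), (172.80467224121094, 261.9718322753906), 86.70767211914062)
rack ((535.6431884765625, 145.1092987060547), (349.93585205078125, 220.78109741210938), 88.30731964111328)
```

View pics/crop_top.png

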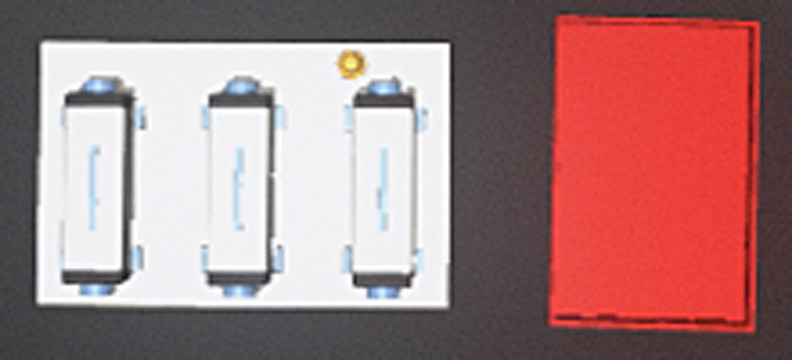

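View pics/crop_sc.png

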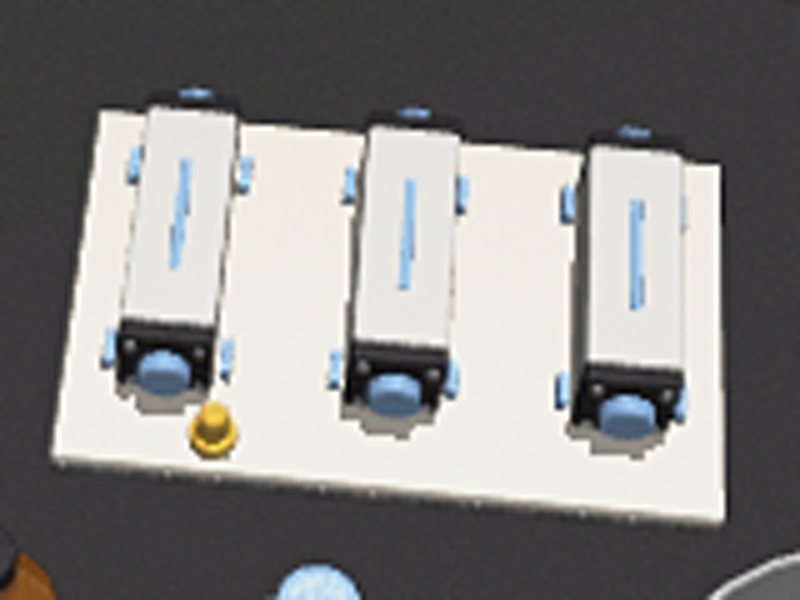

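View pics/wrist0.png

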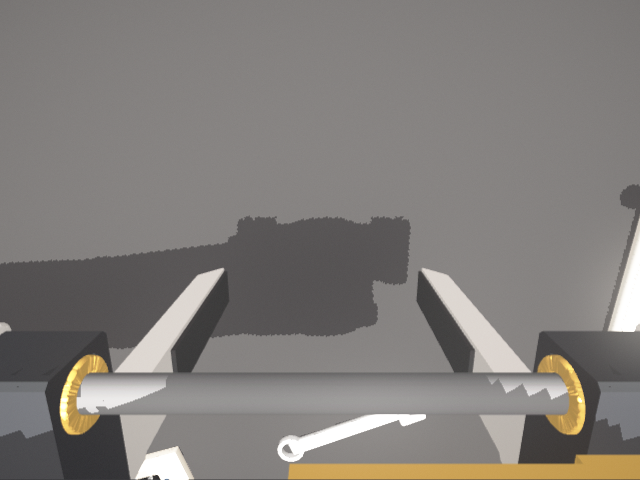

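Run:
```python
from h import *
for n,box in (("top",(232,312,225,340)),("scene",(170,270,295,445))):
    im=cv2.imread(f"pics/{n}0.png"); hsv=cv2.cvtColor(im,cv2.COLOR_BGR2HSV)
    b=cv2.inRange(hsv,(90,50,80),(125,255,255)); k=np.zeros_like(b); r0,r1,c0,c1=box; k[r0:r1,c0:c1]=b[r0:r1,c0:c1]
    N,l,st,ce=cv2.connectedComponentsWithStats(k)
    for i in range(1,N):
        x,y,w,h,a=st[i]
        if a<8: continue
        print(n,st[i],ce[i].round(1),"z62",(ray(n,ce[i],.062)[0,:2]*1e3).round(1),"z37",(ray(n,ce[i],.037)[0,:2]*1e3).round(1),"z22",(ray(n,ce[i],.022)[0,:2]*1e3).round(1))
    w=cv2.inRange(hsv,(0,0,170),(180,60,255))
# scene rack corners/tray
im=cv2.imread("pics/scene0.png");hsv=cv2.cvtColor(im,cv2.COLOR_BGR2HSV)
w=cv2.inRange(hsv,(0,0,150),(180,60,255)); m=np.zeros_like(w); m[180:272,298:442]=w[180:272,298:442]
m=cv2.morphologyEx(m,cv2.MORPH_CLOSE,np.ones((15,15)))
cs,_=cv2.findContours(m,cv2.RETR_EXTERNAL,cv2.CHAIN_APPROX_NONE);c=max(cs,key=cv2.contourArea)
P=ray("scene",c[:,0,:],.012);print("rack sc",cv2.minAreaRect((P[:,:2]*1000).astype(np.float32)))
red=cv2.inRange(hsv,(0,150,80),(8,255,255))|cv2.inRange(hsv,(172,150,80),(180,255,255))
cs,_=cv2.findContours(red,cv2.RETR_EXTERNAL,cv2.CHAIN_APPROX_NONE);c=max(cs,key=cv2.contourArea)
P=ray("scene",c[:,0,:],.03);print("tray sc",cv2.minAreaRect((P[:,:2]*1000).astype(np.float32)))
s=state(); M=R.from_euler('xyz',s["orientation"],degrees=True).as_matrix(); print(M.round(3))
z=M[:,2]; print("jaw dir deg",np.degrees(np.arctan2(z[1],z[0])))
```

```text
top [238 247   9   4  33] [241.9 248.5] z62 [611.8 258.6] z37 [612.9 262.7] z22 [613.6 265.2]
top [278 248   8   4  25] [281.4 249.1] z62 [606.7 140.3] z37 [607.8 142.6] z22 [608.4 144. ]
top [317 248   9   4  30] [321.4 249.3] z62 [602.5  21. ] z37 [603.5  21.5] z22 [604.1  21.8]
top [253 255   2   6  10] [253.4 257.9] z62 [582.8 224.7] z37 [583.5 228.3] z22 [583.9 230.5]
top [240 266   2  23  24] [240.1 276.6] z62 [528.3 265.7] z37 [528.2 269.9] z22 [528.1 272.4]
top [280 267   2  19  19] [280.3 276. ] z62 [526.7 145.6] z37 [526.5 148. ] z22 [526.4 149.4]
top [320 267   2  16  16] [320.7 274.5] z62 [527.7  25.3] z37 [527.6  25.9] z22 [527.5  26.2]
top [252 294   2   5   9] [252.6 295.9] z62 [470.  229.6] z37 [469.  233.3] z22 [468.4 235.5]
top [291 294   2   7  10] [291.7 297.3] z62 [462.6 113.2] z37 [461.5 115.1] z22 [460.8 116.3]
top [237 304   9   3  27] [241. 305.] z62 [444.  264.6] z37 [442.6 268.8] z22 [441.8 271.3]
top [277 304   9   4  29] [281.  305.1] z62 [440.3 145.6] z37 [438.9 148. ] z22 [438.  149.4]
top [317 304   9   4  28] [320.6 305.7] z62 [435.5  28. ] z37 [434. 
[... 1563 characters left out ...]
ne [364 240  10   8  75] [368.5 243.5] z62 [621.1 143.4] z37 [606.3 145.4] z22 [597.4 146.6]
scene [401 240   3   7  19] [402. 243.] z62 [613.2 228.3] z37 [598.3 232.2] z22 [589.3 234.6]
scene [425 242   2   7  11] [425.6 245.5] z62 [616.3 287.9] z37 [601.4 293.2] z22 [592.5 296.3]
scene [410 244  11   9  83] [415. 248.] z62 [625.5 260.8] z37 [610.8 265.5] z22 [602.  268.3]
rack sc ((534.0347900390625, 147.80230712890625), (349.0634460449219, 234.03875732421875), 87.95105743408203)
tray sc ((533.2381591796875, -197.7671356201172), (175.03387451171875, 276.00616455078125), 86.76517486572266)
[[-0.    -0.942  0.336]
 [-0.001  0.336  0.942]
 [-1.    -0.    -0.001]]
jaw dir deg 70.35975067916911
```

Emit:
jog_arm([
  [3,-3,0,0,0,2],
  [6,-6,0,0,0,4],
  [9,-9,0,0,0,6],
  [12,-12,0,0,0,8],
  [15,-15,0,0,0,10],
  [18,-18,0,0,0,12],
  [21,-21,0,0,0,14],
  [24,-24,0,0,0,15],
  [27,-27,0,0,0,16.5],
  [29.5,-30,0,0,0,17.7],
], gripper=1)

```text
t: 0.98
ee_pos: [0.5035, 0.2902, 0.2054]
orientation: [-164.4, 90.0, -76.2]
contact_force: [0.8, 0.3, 0.5]
width: 0.0938
```

Emit:
jog_arm([
  [1.5,-1.5,0,0,0,0],
  [2.25,-2.2,0,0,0,0],
  [2.25,-2.2,0,0,0,0],
  [2.25,-2.2,0,0,0,0],
  [2.25,-2.2,0,0,0,0],
])

```text
t: 1.4
ee_pos: [0.5236, 0.2715, 0.2053]
orientation: [59.6, 90.0, 147.8]
contact_force: [0.2, 0.0, 0.5]
width: 0.0941
```

```bash
cat > meas.py <<'E'
from h import *
def jaw():
    s=state(); M=R.from_euler('xyz',s["orientation"],degrees=True).as_matrix()
    z=M[:,2]; print("t",s["t"].__round__(2),"pos",(s["ee_pos"]*1e3).round(1),"jaw",np.degrees(np.arctan2(z[1],z[0])).round(2),"x",M[:,0].round(4),"w",round(s["width"]*1e3,1),"F",s["contact_force"].round(2),"T",s["wrist_torque"].round(3)); return s
E
python3 - <<'E'
from meas import *
jaw(); c=calibration("wrist"); np.savez("w1.npz",**c); im=save("wrist","w1.png")
E
```

```text
t 1.4 pos [523.6 271.5 205.3] jaw 88.19 x [-6.e-04  4.e-04 -1.e+00] w 94.1 F [0.22 0.02 0.52] T [ 0.081 -0.014  0.006]
```

View pics/w1.png

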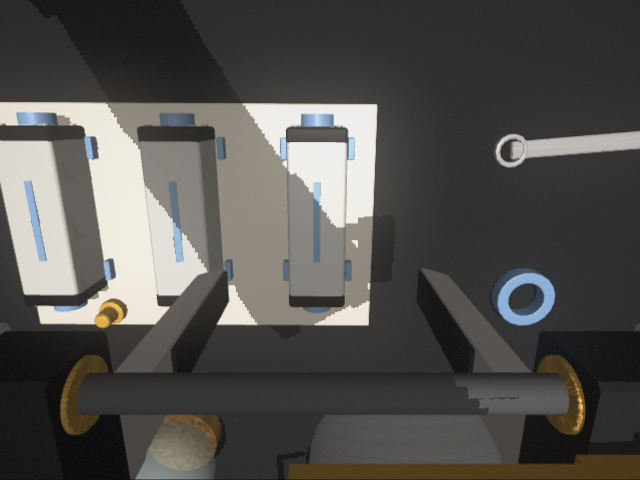

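Valve a lies between the fingers at about columns 288–346, rows 128–305, stripe at (317,222). Valves b and c are to its left.

Run:
```python
from meas import *
c=dict(np.load("w1.npz")); im=cv2.imread("pics/w1.png"); hsv=cv2.cvtColor(im,cv2.COLOR_BGR2HSV)
jaw()
b=cv2.inRange(hsv,(95,90,40),(125,255,255)); b[330:]=0
N,l,st,ce=cv2.connectedComponentsWithStats(b)
for i in range(1,N):
    x,y,w,h,a=st[i]
    if a<40 or x>400: continue
    P=ray("w",np.argwhere(l==i)[:,::-1],.062,c)[:,:2]*1e3
    r=cv2.minAreaRect(P.astype(np.float32))
    print(st[i],"z62 rect",np.round(r[0],1),np.round(r[1],1),round(r[2],1),"z22 rect",(ray("w",ce[i],.022,c)[0,:2]*1e3).round(1),"z37",(ray("w",ce[i],.037,c)[0,:2]*1e3).round(1))
# plate edges z=.012 : right side u~376, near edge v~103
g=cv2.cvtColor(im,cv2.COLOR_BGR2GRAY)
for v in (140,160,190): print(v,g[v,365:390])
print("corner",(ray("w",[[376.5,103.5],[369.5,325],[100,103]],.012,c)*1e3).round(1))
print("housing edges v200,250",(ray("w",[[287.5,200],[347,200],[288.5,260],[346,260],[317.5,128],[317.5,305]],.062,c)*1e3).round(1))
```

```text
t 1.45 pos [523.6 271.5 205.4] jaw 88.2 x [-5.e-04  3.e-04 -1.e+00] w 94.2 F [-0.42 -0.18 -0.12] T [ 0.014 -0.058  0.056]
140 [239 239 238 238 237 238 238 238 238 235 205  84  74  72  73  72  71  69
  70  70  70  70  68  67  68]
160 [239 239 239 238 238 239 238 239 237 218 127  75  76  73  73  74  74  75
  72  73  70  71  70  69  69]
190 [239 239 238 238 238 238 239 236 199  85  75  75  75  72  73  71  73  70
  72  72  71  69  71  69  68]
corner [[428.6 323.9  12. ]
 [652.6 317.6  12. ]
 [420.2  72.1  12. ]]
housing edges v200,250 [[505.9 242.7  62. ]
 [507.5 292.8  62. ]
 [559.3 240.6  62. ]
 [560.9 291.1  62. ]
 [448.1 270.   62. ]
 [603.3 264.6  62. ]]
```

Emit:
jog_arm([
  [0.1,-0.2,-1,0,0,0],
  [0.3,-0.5,-3,0,0,0],
  [0.3,-0.5,-5,0,0,0],
  [0.3,-0.5,-7,0,0,0],
  [0.3,-0.5,-9,0,0,0],
  [0.3,-0.5,-11,0,0,0],
  [0.3,-0.5,-12,0,0,0],
  [0.3,-0.5,-12,0,0,0],
  [0.3,-0.5,-12,0,0,0],
], gripper=1)

```text
t: 2.2
ee_pos: [0.5275, 0.2651, 0.0854]
orientation: [127.0, 90.0, -144.9]
contact_force: [0.6, 0.6, 0.3]
width: 0.094
```

Run:
```python
from meas import *
jaw(); c=calibration("wrist"); np.savez("w2.npz",**c); im=save("wrist","w2.png")
```

```text
t 2.2 pos [527.5 265.1  85.4] jaw 88.09 x [-5.e-04 -4.e-04 -1.e+00] w 94.0 F [0.64 0.6  0.3 ] T [ 0.027 -0.013 -0.036]
```

View pics/w2.png

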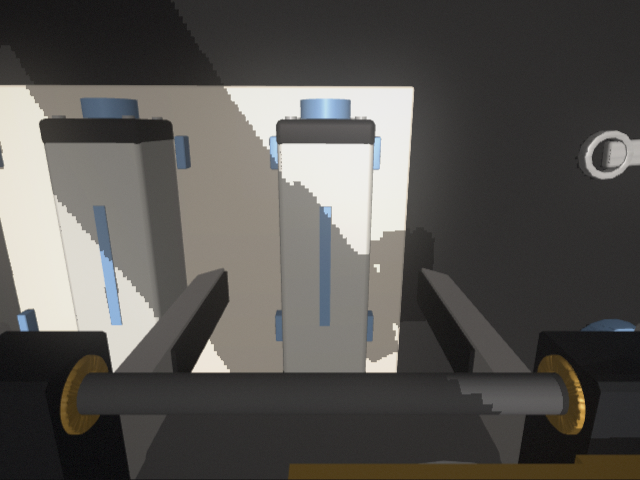

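Run:
```python
from meas import *
c=dict(np.load("w2.npz"))
print((ray("w",[[325,206],[325,326],[280.5,260],[371.5,260],[326,122]],.062,c)*1e3).round(1))
```

```text
[[491.5 267.6  62. ]
 [562.3 265.3  62. ]
 [521.1 242.1  62. ]
 [522.8 292.3  62. ]
 [448.6 269.4  62. ]]
```

Emit:
jog_arm([
  [0,0.15,-1.5,0,0,0],
  [0,0.15,-3,0,0,0],
  [0,0.15,-4.5,0,0,0],
  [0,0.15,-5.5,0,0,0],
  [0,0.15,-6.2,0,0,0],
  [0,0.15,-6.2,0,0,0],
  [0,0.15,-6.2,0,0,0],
], gripper=1)

```text
t: 2.83
ee_pos: [0.5281, 0.2665, 0.024]
orientation: [-67.5, 90.0, 20.6]
contact_force: [-1.0, 0.7, -0.2]
width: 0.0941
```

Emit:
jog_arm([
  [0,0,0,0,0,0],
  [0,0,0,0,0,0],
  [0,0,0,0,0,0],
  [0,0,0,0,0,0],
  [0,0,0,0,0,0],
  [0,0,0,0,0,0],
  [0,0,0,0,0,0],
  [0,0,0,0,0,0],
], gripper=0.3)

```text
t: 3.5
ee_pos: [0.5279, 0.2663, 0.0235]
orientation: [-100.1, 90.0, -12.0]
contact_force: [-1.1, 0.0, 0.4]
width: 0.0498
```

Run:
```python
from meas import *
jaw()
```

```text
t 3.5 pos [527.9 266.3  23.5] jaw 88.05 x [ 1.e-04 -0.e+00 -1.e+00] w 49.8 F [-1.05  0.01  0.39] T [ 0.041  0.055 -0.085]
```

Emit:
jog_arm([
  [0,0,0.5,0,0,0],
  [0,0,1.5,0,0,0],
  [0,0,3,0,0,0],
  [0,0,5,0,0,0],
  [0,0,7,0,0,0],
  [0,0,8.5,0,0,0],
  [0,0,9.5,0,0,0],
  [0,0,10,0,0,0],
  [0,0,10,0,0,0],
  [0,0,10,0,0,0],
], gripper=0.3)

```text
t: 4.33
ee_pos: [0.5276, 0.2662, 0.123]
orientation: [130.1, 90.0, -141.9]
contact_force: [-0.7, -0.6, -3.7]
width: 0.0494
```

Run:
```python
from meas import *
jaw()
```

```text
t 4.33 pos [527.6 266.2 123. ] jaw 88.06 x [-4.e-04 -3.e-04 -1.e+00] w 49.4 F [-0.68 -0.6  -3.74] T [ 0.053  0.011 -0.001]
```

Emit:
jog_arm([
  [0,0,0,0.1,2,0],
  [0,0,0,0.2,5,0],
  [0,0,0,0.3,8,0],
  [0,0,0,0.3,11,0],
  [0,0,0,0.4,14,0],
  [0,0,0,0.5,17,0],
  [0,0,0,0.6,19,0],
  [0,0,0,0.7,21,0],
  [0,0,0,0.7,22,0],
  [0,0,0,0.7,22,0],
])

```text
t: 5.17
ee_pos: [0.5278, 0.2657, 0.1219]
orientation: [90.3, 67.9, 178.3]
contact_force: [0.6, -0.7, -4.1]
width: 0.0499
```

Emit:
jog_arm([
  [0,0,0,0,0,0],
  [0,0,0,0,0,0],
  [0,0,0,0,0,0],
  [0,0,0,0,0,0],
  [0,0,0,0,-3,0],
  [0,0,0,-0.2,-8,0],
  [0,0,0,-0.4,-13,0],
  [0,0,0,-0.6,-18,0],
  [0,0,0,-0.7,-21,0],
  [0,0,0,-0.7,-22,0],
])

```text
t: 6.0
ee_pos: [0.5265, 0.2671, 0.1242]
orientation: [-72.9, 89.8, 15.2]
contact_force: [1.0, 0.4, -4.4]
width: 0.0498
```

Emit:
jog_arm([
  [0,0,0,0,0,0],
  [0,0,0,0,0,0],
  [0,0,0,0,0,0],
  [0,0,0,0,0,0],
])

```text
t: 6.33
ee_pos: [0.5284, 0.266, 0.1231]
orientation: [114.4, 89.9, -157.6]
contact_force: [-1.3, -0.6, -4.2]
width: 0.0499
```

Run:
```python
from meas import *
jaw()
```

```text
t 6.33 pos [528.4 266.  123.1] jaw 88.01 x [-1.1e-03 -4.0e-04 -1.0e+00] w 49.9 F [-1.31 -0.6  -4.18] T [ 0.014 -0.019  0.019]
```

Emit:
jog_arm([
  [0,0,0,0,0,0],
])

```text
t: 6.42
ee_pos: [0.5282, 0.266, 0.123]
orientation: [118.0, 89.9, -154.0]
contact_force: [-0.5, -0.4, -3.3]
width: 0.0498
```

Run:
```python
from meas import *
jaw()
```

```text
t 6.42 pos [528.2 266.  123. ] jaw 88.02 x [-9.e-04 -5.e-04 -1.e+00] w 49.8 F [-0.47 -0.43 -3.26] T [0.014 0.003 0.02 ]
```

Emit:
jog_arm([
  [0,0,0,-0.1,-2,0],
  [0,0,0,-0.2,-5,0],
  [0,0,0,-0.3,-8,0],
  [0,0,0,-0.3,-11,0],
  [0,0,0,-0.4,-14,0],
  [0,0,0,-0.5,-17,0],
  [0,0,0,-0.6,-19,0],
  [0,0,0,-0.7,-21,0],
  [0,0,0,-0.7,-22,0],
  [0,0,0,-0.7,-22,0],
])

```text
t: 7.25
ee_pos: [0.5272, 0.2664, 0.123]
orientation: [-90.0, 68.0, -1.9]
contact_force: [0.0, -0.1, -4.6]
width: 0.0499
```

Emit:
jog_arm([
  [0,0,0,0,0,0],
  [0,0,0,0,0,0],
  [0,0,0,0,0,0],
  [0,0,0,0,0,0],
  [0,0,0,0,3,0],
  [0,0,0,0.2,8,0],
  [0,0,0,0.4,13,0],
  [0,0,0,0.6,18,0],
  [0,0,0,0.7,21,0],
  [0,0,0,0.7,22,0],
])

```text
t: 8.08
ee_pos: [0.5295, 0.2653, 0.1234]
orientation: [79.2, 89.9, 167.1]
contact_force: [0.2, -0.1, -3.9]
width: 0.0496
```

Emit:
jog_arm([
  [0,0,0,0,0,0],
  [0,0,0,0,0,0],
  [0,0,0,0,0,0],
  [0,0,0,0,0,0],
])

```text
t: 8.42
ee_pos: [0.5271, 0.2668, 0.1235]
orientation: [-95.9, 90.0, -7.8]
contact_force: [-0.2, 0.1, -3.1]
width: 0.0497
```

Run:
```python
from meas import *
jaw()
```

```text
t 8.42 pos [527.1 266.8 123.5] jaw 88.13 x [ 8.e-04 -1.e-04 -1.e+00] w 49.7 F [-0.23  0.15 -3.06] T [ 0.027  0.001 -0.027]
```

Emit:
jog_arm([
  [0,0,0,0,0,0],
])

```text
t: 8.5
ee_pos: [0.5273, 0.2667, 0.1236]
orientation: [-93.8, 90.0, -5.7]
contact_force: [-0.7, 0.7, -4.2]
width: 0.0502
```

Run:
```python
from meas import *
jaw(); save("wrist","w3.png")
```

```text
t 8.5 pos [527.3 266.7 123.6] jaw 88.12 x [ 7.e-04 -1.e-04 -1.e+00] w 50.2 F [-0.74  0.73 -4.16] T [ 0.057  0.032 -0.003]
```

View pics/w3.png

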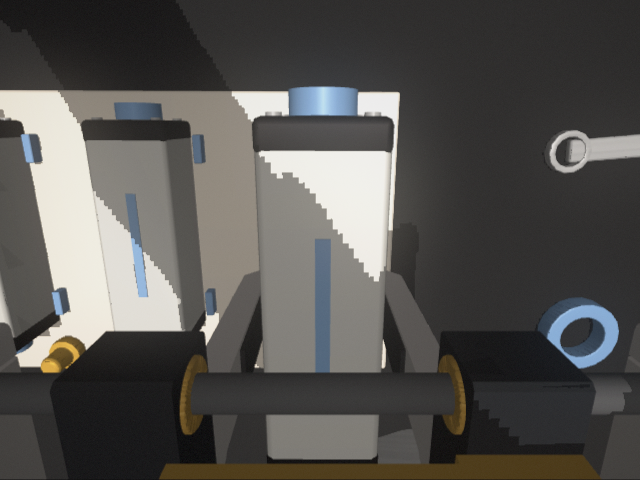

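Valve a shows no moment change (−0.01 → +0.02 N m), so it is sound. I'll set it back.

Emit:
jog_arm([
  [0,0,-1,0,0,0],
  [0,0,-3,0,0,0],
  [0,0,-5,0,0,0],
  [0,0,-6.5,0,0,0],
  [0,0,-7.8,0,0,0],
  [0,0,-8.6,0,0,0],
  [0,0,-9.2,0,0,0],
  [0,0,-9.6,0,0,0],
  [0,0,-9.8,0,0,0],
  [0,0,-9.8,0,0,0],
])

```text
t: 9.38
ee_pos: [0.528, 0.2664, 0.0255]
orientation: [-77.3, 90.0, 10.8]
contact_force: [-0.2, -0.7, -4.1]
width: 0.0501
```

Run:
```python
from meas import *
jaw()
```

```text
t 9.38 pos [528.  266.4  25.5] jaw 88.06 x [ 3.e-04  1.e-04 -1.e+00] w 50.1 F [-0.2  -0.73 -4.14] T [ 0.039  0.015 -0.033]
```

Emit:
jog_arm([
  [0,0,-0.1,0,0,0],
  [0,0,-0.2,0,0,0],
  [0,0,-0.2,0,0,0],
  [0,0,-0.2,0,0,0],
])

```text
t: 9.72
ee_pos: [0.5279, 0.2664, 0.0237]
orientation: [-68.9, 90.0, 19.2]
contact_force: [0.2, 0.8, -4.3]
width: 0.0498
```

Emit:
jog_arm([
  [0,0,0,0,0,0],
  [0,0,0,0,0,0],
  [0,0,0,0,0,0],
  [0,0,0,0,0,0],
  [0,0,0,0,0,0],
  [0,0,0,0,0,0],
  [0,0,0,0,0,0],
], gripper=1)

```text
t: 10.3
ee_pos: [0.5278, 0.2663, 0.0235]
orientation: [-126.5, 90.0, -38.4]
contact_force: [0.0, -0.3, 0.7]
width: 0.0921
```

Emit:
jog_arm([
  [0,0,1,0,0,0],
  [0,0,3,0,0,0],
  [0,0,5,0,0,0],
  [0,0,7,0,0,0],
  [-0.1,-3,8,0,0,0],
  [-0.2,-6,8,0,0,0],
  [-0.3,-9,8,0,0,0],
  [-0.4,-12,8,0,0,0],
  [-0.4,-12,8,0,0,0],
  [-0.4,-12,8,0,0,0],
], gripper=1)

```text
t: 11.13
ee_pos: [0.5242, 0.1449, 0.1043]
orientation: [-86.5, 90.0, 1.4]
contact_force: [-0.6, 0.7, 0.3]
width: 0.0938
```

Run:
```python
from meas import *
jaw(); c=calibration("wrist"); np.savez("w4.npz",**c); im=save("wrist","w4.png")
```

```text
t 11.13 pos [524.2 144.9 104.3] jaw 87.9 x [ 8.e-04  0.e+00 -1.e+00] w 93.8 F [-0.55  0.68  0.31] T [0.039 0.005 0.004]
```

View pics/w4.png

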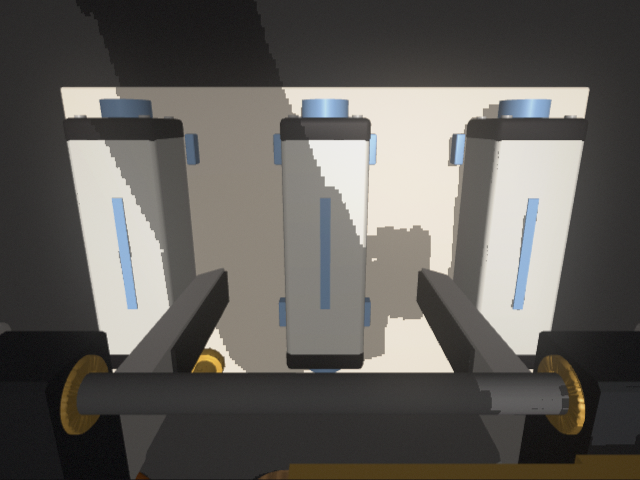

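Valve a is back between its ridges on the right, and valve b is centred between the fingers (stripe at u≈325, rows 198–309).

Run:
```python
from meas import *
c=dict(np.load("w4.npz"))
print((ray("w",[[325,198],[325,309.5],[285,250],[366,250],[533,198],[518,309]],.062,c)*1e3).round(1)); jaw()
```

```text
[[487.3 147.7  62. ]
 [558.  145.2  62. ]
 [518.  122.6  62. ]
 [519.8 171.1  62. ]
 [491.8 267.8  62. ]
 [562.1 265.9  62. ]]
t 11.18 pos [524.1 146.4 104.2] jaw 88.02 x [ 8.e-04  4.e-04 -1.e+00] w 94.1 F [0.12 0.63 0.55] T [ 0.021 -0.012  0.033]
```

Emit:
jog_arm([
  [-0.1,0,-1.5,0,0,0],
  [-0.1,0,-3.5,0,0,0],
  [-0.1,0,-5.5,0,0,0],
  [-0.1,0,-7,0,0,0],
  [-0.1,0,-8,0,0,0],
  [-0.1,0,-8.1,0,0,0],
  [-0.1,0,-8.1,0,0,0],
  [-0.1,0,-8.1,0,0,0],
])

```text
t: 11.85
ee_pos: [0.5233, 0.1469, 0.0232]
orientation: [-67.3, 89.9, 20.8]
contact_force: [0.1, 0.5, 0.5]
width: 0.0936
```

Emit:
jog_arm([
  [0,0,0,0,0,0],
  [0,0,0,0,0,0],
  [0,0,0,0,0,0],
  [0,0,0,0,0,0],
  [0,0,0,0,0,0],
  [0,0,0,0,0,0],
  [0,0,0,0,0,0],
  [0,0,0,0,0,0],
], gripper=0.3)

```text
t: 12.52
ee_pos: [0.5228, 0.1463, 0.0224]
orientation: [-151.2, 90.0, -63.2]
contact_force: [-0.4, -0.2, 0.9]
width: 0.0496
```

Run:
```python
from meas import *
jaw()
```

```text
t 12.52 pos [522.8 146.3  22.4] jaw 88.06 x [ 0. -0. -1.] w 49.6 F [-0.36 -0.15  0.94] T [ 0.053  0.056 -0.054]
```

Emit:
jog_arm([
  [0,0,0.5,0,0,0],
  [0,0,1.5,0,0,0],
  [0,0,3,0,0,0],
  [0,0,5,0,0,0],
  [0,0,7,0,0,0],
  [0,0,8.5,0,0,0],
  [0,0,9.5,0,0,0],
  [0,0,10,0,0,0],
  [0,0,10,0,0,0],
  [0,0,10,0,0,0],
])

```text
t: 13.35
ee_pos: [0.5225, 0.1463, 0.122]
orientation: [117.0, 90.0, -154.9]
contact_force: [0.1, 0.3, -4.6]
width: 0.0496
```

Run:
```python
from meas import *
jaw()
```

```text
t 13.35 pos [522.5 146.3 122. ] jaw 88.07 x [-4.e-04 -2.e-04 -1.e+00] w 49.6 F [ 0.07  0.28 -4.59] T [ 0.019  0.057 -0.027]
```

Emit:
jog_arm([
  [0,0,0,0.1,2,0],
  [0,0,0,0.2,5,0],
  [0,0,0,0.3,8,0],
  [0,0,0,0.3,11,0],
  [0,0,0,0.4,14,0],
  [0,0,0,0.5,17,0],
  [0,0,0,0.6,19,0],
  [0,0,0,0.7,21,0],
  [0,0,0,0.7,22,0],
  [0,0,0,0.7,22,0],
])

```text
t: 14.18
ee_pos: [0.5227, 0.146, 0.121]
orientation: [90.3, 67.9, 178.3]
contact_force: [0.6, -0.3, -4.9]
width: 0.0498
```

Emit:
jog_arm([
  [0,0,0,0,0,0],
  [0,0,0,0,0,0],
  [0,0,0,0,0,0],
  [0,0,0,0,0,0],
  [0,0,0,0,-3,0],
  [0,0,0,-0.2,-8,0],
  [0,0,0,-0.4,-13,0],
  [0,0,0,-0.6,-18,0],
  [0,0,0,-0.7,-21,0],
  [0,0,0,-0.7,-22,0],
])

```text
t: 15.02
ee_pos: [0.5217, 0.1468, 0.1232]
orientation: [-77.4, 89.8, 10.7]
contact_force: [0.4, -0.1, -3.6]
width: 0.0497
```

Emit:
jog_arm([
  [0,0,0,0,0,0],
  [0,0,0,0,0,0],
  [0,0,0,0,0,0],
  [0,0,0,0,0,0],
])

```text
t: 15.35
ee_pos: [0.5233, 0.1461, 0.1222]
orientation: [109.7, 89.9, -162.3]
contact_force: [0.7, 1.0, -4.0]
width: 0.0496
```

Run:
```python
from meas import *
jaw()
```

```text
t 15.35 pos [523.3 146.1 122.2] jaw 88.03 x [-1.e-03 -3.e-04 -1.e+00] w 49.6 F [ 0.68  0.98 -4.03] T [ 0.011  0.104 -0.008]
```

Emit:
jog_arm([
  [0,0,0,0,0,0],
])

```text
t: 15.43
ee_pos: [0.5231, 0.1461, 0.1221]
orientation: [113.5, 89.9, -158.5]
contact_force: [0.4, 0.6, -4.9]
width: 0.0501
```

Run:
```python
from meas import *
jaw()
```

```text
t 15.43 pos [523.1 146.1 122.1] jaw 88.03 x [-1.e-03 -4.e-04 -1.e+00] w 50.1 F [ 0.36  0.59 -4.9 ] T [-0.011  0.07  -0.012]
```

Emit:
jog_arm([
  [0,0,0,-0.1,-2,0],
  [0,0,0,-0.2,-5,0],
  [0,0,0,-0.3,-8,0],
  [0,0,0,-0.3,-11,0],
  [0,0,0,-0.4,-14,0],
  [0,0,0,-0.5,-17,0],
  [0,0,0,-0.6,-19,0],
  [0,0,0,-0.7,-21,0],
  [0,0,0,-0.7,-22,0],
  [0,0,0,-0.7,-22,0],
])

```text
t: 16.27
ee_pos: [0.5222, 0.1463, 0.122]
orientation: [-90.0, 68.0, -1.9]
contact_force: [-0.0, -0.3, -3.8]
width: 0.0499
```

Emit:
jog_arm([
  [0,0,0,0,0,0],
  [0,0,0,0,0,0],
  [0,0,0,0,0,0],
  [0,0,0,0,0,0],
  [0,0,0,0,3,0],
  [0,0,0,0.2,8,0],
  [0,0,0,0.4,13,0],
  [0,0,0,0.6,18,0],
  [0,0,0,0.7,21,0],
  [0,0,0,0.7,22,0],
])

```text
t: 17.1
ee_pos: [0.5243, 0.1457, 0.1224]
orientation: [80.1, 89.9, 168.0]
contact_force: [-0.4, -0.4, -4.8]
width: 0.0498
```

Emit:
jog_arm([
  [0,0,0,0,0,0],
  [0,0,0,0,0,0],
  [0,0,0,0,0,0],
  [0,0,0,0,0,0],
])

```text
t: 17.43
ee_pos: [0.5223, 0.1466, 0.1225]
orientation: [-92.3, 89.9, -4.2]
contact_force: [0.0, -0.1, -3.7]
width: 0.0498
```

Run:
```python
from meas import *
jaw()
```

```text
t 17.43 pos [522.3 146.6 122.5] jaw 88.1 x [ 9.e-04 -1.e-04 -1.e+00] w 49.8 F [ 0.   -0.14 -3.68] T [-0.    -0.093 -0.03 ]
```

Emit:
jog_arm([
  [0,0,0,0,0,0],
])

```text
t: 17.52
ee_pos: [0.5224, 0.1466, 0.1226]
orientation: [-86.4, 90.0, 1.7]
contact_force: [-0.7, 0.5, -3.6]
width: 0.0499
```

Run:
```python
from meas import *
jaw()
```

```text
t 17.52 pos [522.4 146.6 122.6] jaw 88.1 x [ 8.e-04  0.e+00 -1.e+00] w 49.9 F [-0.67  0.54 -3.63] T [ 0.011 -0.008 -0.006]
```

Suggestive of b being faulty, but the readings are noisy. I'll take several more at this attitude.

Emit:
jog_arm([
  [0,0,0,0,0,0],
])

```text
t: 17.6
ee_pos: [0.5226, 0.1465, 0.1226]
orientation: [-91.9, 90.0, -3.8]
contact_force: [0.7, 0.2, -4.6]
width: 0.0493
```

Run:
```python
from meas import *
jaw()
```

```text
t 17.6 pos [522.6 146.5 122.6] jaw 88.09 x [ 5.e-04 -0.e+00 -1.e+00] w 49.3 F [ 0.69  0.2  -4.61] T [ 0.    -0.093  0.011]
```

Emit:
jog_arm([
  [0,0,0,0,0,0],
])

```text
t: 17.68
ee_pos: [0.5227, 0.1465, 0.1226]
orientation: [-87.9, 90.0, 0.2]
contact_force: [0.2, 0.6, -4.3]
width: 0.0498
```

Run:
```python
from meas import *
jaw()
for i in range(5):
    capture("wrist"); print(state()["wrist_torque"].round(3))
```

```text
t 17.68 pos [522.7 146.5 122.6] jaw 88.08 x [ 4.e-04  0.e+00 -1.e+00] w 49.8 F [ 0.2   0.61 -4.27] T [ 0.042 -0.076 -0.004]
[ 0.003 -0.044  0.01 ]
[ 0.035 -0.079  0.024]
[ 0.014 -0.037  0.026]
[ 0.021 -0.077 -0.019]
[ 0.01  -0.096  0.003]
```

Emit:
jog_arm([
  [0,0,0,0.1,2,0],
  [0,0,0,0.2,5,0],
  [0,0,0,0.3,8,0],
  [0,0,0,0.3,11,0],
  [0,0,0,0.4,14,0],
  [0,0,0,0.5,17,0],
  [0,0,0,0.6,19,0],
  [0,0,0,0.7,21,0],
  [0,0,0,0.7,22,0],
  [0,0,0,0.7,22,0],
])

```text
t: 18.77
ee_pos: [0.5231, 0.1461, 0.1218]
orientation: [90.2, 67.9, 178.2]
contact_force: [0.3, 0.8, -5.0]
width: 0.05
```

Emit:
jog_arm([
  [0,0,0,0,0,0],
  [0,0,0,0,0,0],
  [0,0,0,0,0,0],
  [0,0,0,0,0,0],
  [0,0,0,0,-3,0],
  [0,0,0,-0.2,-8,0],
  [0,0,0,-0.4,-13,0],
  [0,0,0,-0.6,-18,0],
  [0,0,0,-0.7,-21,0],
  [0,0,0,-0.7,-22,0],
])

```text
t: 19.6
ee_pos: [0.5217, 0.1468, 0.1231]
orientation: [-76.8, 89.8, 11.3]
contact_force: [0.5, 0.6, -3.7]
width: 0.0495
```

Emit:
jog_arm([
  [0,0,0,0,0,0],
  [0,0,0,0,0,0],
  [0,0,0,0,0,0],
  [0,0,0,0,0,0],
])

```text
t: 19.93
ee_pos: [0.5233, 0.1461, 0.1221]
orientation: [111.0, 89.9, -160.9]
contact_force: [-0.5, -0.8, -4.1]
width: 0.0501
```

Run:
```python
from meas import *
jaw()
for i in range(6):
    capture("wrist"); print(state()["wrist_torque"].round(3))
```

```text
t 19.93 pos [523.3 146.1 122.1] jaw 88.02 x [-1.1e-03 -4.0e-04 -1.0e+00] w 50.1 F [-0.5  -0.81 -4.05] T [0.041 0.123 0.014]
[ 0.007  0.06  -0.066]
[-0.005  0.147 -0.066]
[ 0.04   0.09  -0.006]
[-0.015  0.097  0.022]
[ 0.042  0.099 -0.009]
[ 0.073  0.009 -0.022]
```

b's moment flips from −0.07 to +0.09 N m, a change of 0.155, so b is faulty. I'll carry it to the tray.

Emit:
jog_arm([
  [0,-1,0,0,0,0],
  [0,-2.5,0,0,0,0],
  [0,-5,0,0,0,0],
  [0,-8,0,0,0,0],
  [0,-11,0,0,0,0],
  [0,-14,0,0,0,0],
  [0.1,-17,0,0,0,0],
  [0.2,-20,0,0,0,0],
  [0.3,-23,0,0,0,0],
  [0.4,-26,0,0,0,0],
])

```text
t: 21.07
ee_pos: [0.5264, -0.1158, 0.1226]
orientation: [-127.7, 90.0, -39.6]
contact_force: [1.3, -0.4, -4.6]
width: 0.0499
```

Emit:
jog_arm([
  [0.1,-3,0,0,0,0],
  [0.1,-5.5,0,0,0,0],
  [0.1,-7.5,0,0,0,0],
  [0.1,-8.5,0,0,0,-0.5],
  [0.1,-8.8,0,0,0,-1],
  [0.1,-8.8,0,0,0,-1],
  [0.1,-8.8,0,0,0,-1],
])

```text
t: 21.65
ee_pos: [0.5279, -0.2005, 0.1223]
orientation: [13.9, 90.0, 101.1]
contact_force: [-1.3, 0.4, -5.1]
width: 0.05
```

Run:
```python
from meas import *
jaw(); c=calibration("wrist"); np.savez("w5.npz",**c); a=save("wrist","w5.png"); b=save("top","t5.png")[200:340,200:440]; cv2.imwrite("pics/t5c.png",cv2.resize(b,None,fx=3.3,fy=3.3))
```

```text
t 21.65 pos [ 527.9 -200.5  122.3] jaw 87.12 x [-1.e-04  5.e-04 -1.e+00] w 50.0 F [-1.28  0.44 -5.15] T [ 0.083  0.064 -0.003]
```

View pics/w5.png

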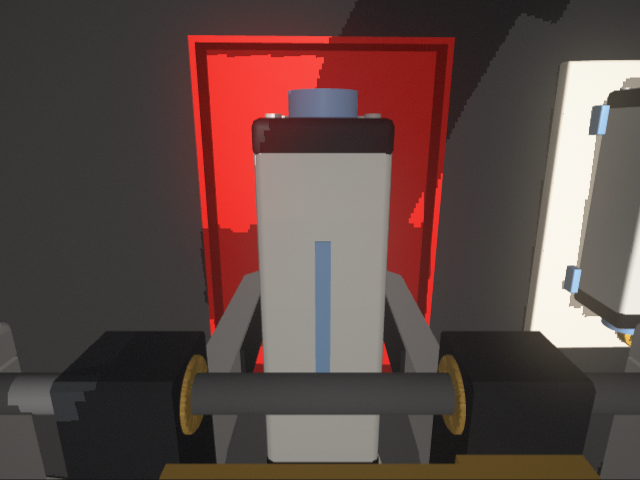

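View pics/t5c.png

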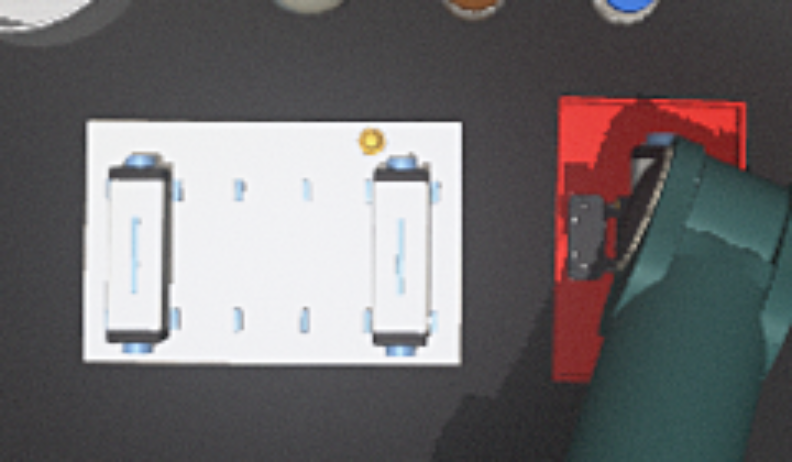

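The valve sits central over the tray: tray rim u 191–452, valve 254–392. Valves a and c lie in their slots. I'll lower it now.

Emit:
jog_arm([
  [0,0,-1,0,0,0],
  [0,0,-3,0,0,0],
  [0,0,-5,0,0,0],
  [0,0,-7,0,0,0],
  [0,0,-8.5,0,0,0],
  [0,0,-9.4,0,0,0],
  [0,0,-10,0,0,0],
  [0,0,-10.3,0,0,0],
  [0,0,-10.5,0,0,0],
  [0,0,-10.5,0,0,0],
])

```text
t: 22.58
ee_pos: [0.5281, -0.2017, 0.0177]
orientation: [-106.6, 90.0, -19.5]
contact_force: [-0.2, -0.7, -3.9]
width: 0.0498
```

Emit:
jog_arm([
  [0,0,-0.1,0,0,0],
  [0,0,-0.2,0,0,0],
  [0,0,-0.3,0,0,0],
  [0,0,-0.3,0,0,0],
  [0,0,-0.3,0,0,0],
])

```text
t: 23.0
ee_pos: [0.528, -0.2018, 0.0146]
orientation: [-109.5, 90.0, -22.5]
contact_force: [0.6, 1.4, -3.0]
width: 0.05
```

Run:
```python
from meas import *
jaw()
```

```text
t 23.0 pos [ 528.  -201.8   14.6] jaw 87.06 x [ 4.e-04 -2.e-04 -1.e+00] w 50.0 F [ 0.56  1.36 -2.99] T [-0.026 -0.027  0.011]
```

Just at the floor; I'll go down 1–2 mm more until the load comes off.

Emit:
jog_arm([
  [0,0,-0.05,0,0,0],
  [0,0,-0.1,0,0,0],
  [0,0,-0.1,0,0,0],
])

```text
t: 23.25
ee_pos: [0.528, -0.2017, 0.0145]
orientation: [-72.7, 90.0, 14.3]
contact_force: [-8.5, 2.7, 19.7]
width: 0.0498
```

Run:
```python
from meas import *
jaw()
```

```text
t 23.25 pos [ 528.  -201.7   14.5] jaw 87.06 x [ 6.e-04  1.e-04 -1.e+00] w 49.8 F [-8.47  2.73 19.74] T [0.717 1.846 0.004]
```

Emit:
jog_arm([
  [0,0,0.1,0,0,0],
  [0,0,0.1,0,0,0],
])

```text
t: 23.42
ee_pos: [0.528, -0.2017, 0.0147]
orientation: [-107.5, 90.0, -20.4]
contact_force: [0.6, -0.1, -4.7]
width: 0.05
```

Emit:
jog_arm([
  [0,0,0,0,0,0],
  [0,0,0,0,0,0],
  [0,0,0,0,0,0],
  [0,0,0,0,0,0],
  [0,0,0,0,0,0],
  [0,0,0,0,0,0],
  [0,0,0,0,0,0],
  [0,0,0,0,0,0],
], gripper=1)

```text
t: 24.08
ee_pos: [0.5278, -0.2017, 0.0144]
orientation: [-137.8, 90.0, -50.8]
contact_force: [0.2, 0.0, 0.1]
width: 0.0935
```

Emit:
jog_arm([
  [0,0,1,0,0,0],
  [0,0,3,0,0,0],
  [0,0,5,0,0,0],
  [0,0,8,0,0,0],
  [0,0,11,0,0,0],
  [-3,0,14,0,0,0],
  [-6,0,15,0,0,0],
  [-9,0,15,0,0,0],
  [-11,0,15,0,0,0],
  [-11,0,15,0,0,0],
])

```text
t: 24.92
ee_pos: [0.4146, -0.202, 0.1654]
orientation: [-40.2, 90.0, 46.8]
contact_force: [1.1, -1.1, 1.0]
width: 0.094
```

Run:
```python
from meas import *
jaw(); a=save("wrist","w6.png"); b=save("top","t6.png"); s=save("scene","s6.png")
cv2.imwrite("pics/t6c.png",cv2.resize(b[200:340,200:440],None,fx=3.3,fy=3.3)); cv2.imwrite("pics/s6c.png",cv2.resize(s[160:290,190:450],None,fx=3,fy=3))
```

```text
t 24.92 pos [ 414.6 -202.   165.4] jaw 86.93 x [ 5.e-04  5.e-04 -1.e+00] w 94.0 F [ 1.11 -1.13  0.98] T [0.01  0.014 0.035]
```

View pics/t6c.png

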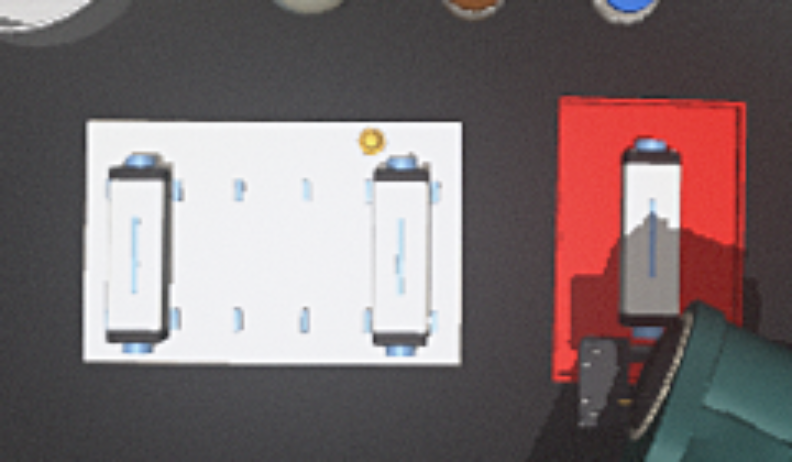

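View pics/s6c.png

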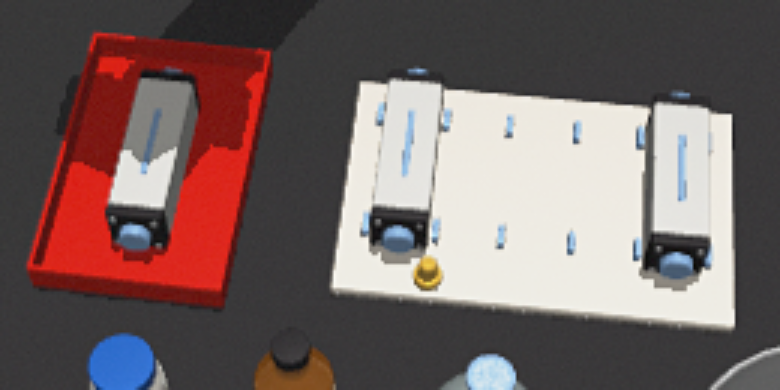

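Run:
```python
from meas import *
jaw()
def pts(n,f,box):
    im=cv2.imread(f);hsv=cv2.cvtColor(im,cv2.COLOR_BGR2HSV);b=cv2.inRange(hsv,(90,50,80),(125,255,255));k=np.zeros_like(b);r0,r1,c0,c1=box;k[r0:r1,c0:c1]=b[r0:r1,c0:c1]
    N,l,st,ce=cv2.connectedComponentsWithStats(k); print(f,[ (tuple(ce[i].round(1)),int(st[i][4])) for i in range(1,N) if st[i][4]>12])
pts("top","pics/top0.png",(232,312,225,340));pts("top","pics/t6.png",(232,312,225,430))
pts("s","pics/scene0.png",(170,270,295,445));pts("s","pics/s6.png",(170,270,200,445))
```

```text
t 25.07 pos [ 418.5 -201.7  165.2] jaw 87.07 x [ 1.3e-03 -3.0e-04 -1.0e+00] w 93.6 F [0.45 0.13 0.49] T [0.033 0.04  0.014]
pics/top0.png [((np.float64(241.9), np.float64(248.5)), 33), ((np.float64(281.4), np.float64(249.1)), 25), ((np.float64(321.4), np.float64(249.3)), 30), ((np.float64(240.1), np.float64(276.6)), 24), ((np.float64(280.3), np.float64(276.0)), 19), ((np.float64(320.7), np.float64(274.5)), 16), ((np.float64(241.0), np.float64(305.0)), 27), ((np.float64(281.0), np.float64(305.1)), 29), ((np.float64(320.6), np.float64(305.7)), 28)]
pics/t6.png [((np.float64(396.6), np.float64(243.9)), 27), ((np.float64(241.8), np.float64(248.6)), 32), ((np.float64(321.4), np.float64(249.4)), 31), ((np.float64(397.2), np.float64(271.1)), 29), ((np.float64(240.1), np.float64(276.2)), 25), ((np.float64(320.7), np.float64(274.7)), 17), ((np.float64(395.5), np.float64(300.0)), 24), ((np.float64(412.5), np.float64(304.8)), 37), ((np.float64(241.0), np.float64(305.0)), 27), ((np.float64(320.7), np.float64(305.6)), 31)]
pics/scene0.png [((np.float64(328.8), np.float64(183.5)), 13), ((np.float6
[... 911 characters left out ...]
.5)), 14), ((np.float64(239.8), np.float64(206.7)), 48), ((np.float64(325.6), np.float64(207.4)), 48), ((np.float64(338.5), np.float64(199.8)), 13), ((np.float64(359.5), np.float64(201.8)), 13), ((np.float64(381.7), np.float64(203.7)), 15), ((np.float64(402.9), np.float64(205.5)), 18), ((np.float64(416.6), np.float64(214.9)), 47), ((np.float64(311.5), np.float64(234.0)), 14), ((np.float64(334.6), np.float64(236.3)), 15), ((np.float64(234.3), np.float64(238.5)), 75), ((np.float64(322.2), np.float64(239.3)), 79), ((np.float64(356.5), np.float64(238.5)), 14), ((np.float64(379.9), np.float64(240.8)), 18), ((np.float64(402.0), np.float64(242.8)), 20), ((np.float64(415.0), np.float64(248.0)), 83)]
```

Both views show valve b flat in the tray, stripe up (top view: stripe at (397,271), plugs at (397,244) and (396,300)). Valve a's plugs are within about 0.1 px of where they started, and valve c is unmoved. The gripper is clear, so I'll hand in.

Run:
```python
from meas import *
jaw(); print(sign_off())
```

```text
t 25.07 pos [ 418.5 -201.7  165.2] jaw 87.07 x [ 1.3e-03 -3.0e-04 -1.0e+00] w 93.6 F [0.45 0.13 0.49] T [0.033 0.04  0.014]
the job is handed in; nothing more can be done
None
```

Valve b was the faulty one. It now lies flat and stripe up in the red tray, and I handed the job in at 25 s; `sign_off()` gives no verdict.

- **Valve a (sound):** I lifted it 10 cm and rocked it ±22°. Its moment changed by only about 0.02 N m, which is within the sensor noise. I set it back in its slot.
- **Valve b (faulty):** rocked the same way, its moment went from about −0.07 to about +0.09 N m and repeated on a second rock. That matches the 0.15 N m expected of a loose ball. Single readings were noisy: one of the first four disagreed, so I averaged more before deciding.
- **Setting b down:** while I was checking for floor contact in the tray it was pressed to about 24 N for a moment, under the 80 N limit. I backed off and then released it.
- **Valve c:** not lifted, since b was clearly the faulty one.

**Last checks:** in the final top and scene pictures a's end plugs were within about 0.1 pixel of their start (stripe within 0.6 pixel). Valve c and the fitting looked unmoved; I did not measure the other bench items. The gripper was open and clear of everything. The two overview cameras disagreed by 3–6 mm on the rack and tray positions, so I used the wrist camera for the grasps.

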